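Hold the laser marker's sprung stop at its length mark

TASK

Slide the green guard of the laser marking station fully open. Then pull the black handle of the sprung stop rod in the bay out towards the robot, until its red pointer is level with the yellow length mark on the scale beside it, and finish still holding it steady there in the gripper, because the spring draws it back. Leave the yellow mark, the brass blank and the other things on the table where they are.

Things in the scene. Friction and masses are not known exactly. Their poses are not given: they have to be found in the camera images.
- station: Laser marking station fixed to the table, white and grey. Origin on the table; x points to its back, y to its left seen from the front, z up; it spans x -160 to +220, y -220 to +220 mm. Right half (y < 0): closed housing, top 85 mm high, with a black scan head on its rear (x 125 to 205, y -180 to -60, top 180 mm). Left half: the bay.
- bay (a point): Middle of the bay floor, 20 mm above the table, axes as the station. The bay (station x -150 to +80, y 0 to +210 mm) is open on top once the guard is slid away. Its left wall, the housing on its right and the rear block behind it (x +80 to +220) are 85 mm high; in front is only a sill 28 mm high.
- guard (a joint): How far the guard is slid open, m: 0 shut over the bay, 0.19 fully open at its stop, over the housing. It slides to the station's -y with about 2 N of friction and stays where left; starts 0 to 0.04. It is a see-through green sheet, 250 (x) x 200 (y) x 6 mm, top face 94 mm above the table, with a skirt down the front. Shut, it covers the rod's handle.
- guard_grip (a point): Middle of the top edge of the guard's black handle: an upright block on the sheet, 60 mm along the station's x, 14 mm thick along y, 40 mm tall; this point is 134 mm above the table and moves with the guard. Axes as the station. Pinch across y.
- stop_rod: Sprung steel rod, 12 mm across, out of the rear block along the station's x, with a black handle plate on its front end. Origin on the rod's axis at mid-thickness of the plate, 50 mm above the table; axes as the station. At rest the plate is 70 mm in front of the rear block; it pulls up to 85 mm to the front (-x, the robot side). The spring draws back with 4.4 N at rest, plus 1.1 N per 10 mm pulled.
- rod_grip (a point): Middle of the top edge of the rod's handle plate, 80 mm above the table; axes as the station. The plate is 14 mm thick along x, 50 mm wide along y, 28 to 80 mm above the table, with a red line along its top. Its thin red pointer sticks out of the left side (+y), 38 mm above the table, to 40 mm from the rod's axis, at the same station x as this point. Pinch across x near the top.
- mark_top (a point): Middle of the top of the yellow length mark, a block 10 (x) x 14 (y) x 14 mm tall on a scale bar in the bay, 50 mm to the left (+y) of the rod's axis; 44 mm above the table; axes as the station. It is set 35 to 70 mm in front of the pointer's rest place; the pointer is level with it when rod_grip and mark_top have the same x in the station's frame.
- blank: Brass blank, 60 x 40 x 8 mm, lying on the bay floor; a bystander, origin under its middle.
- dropper: Small white dropper bottle, 32 mm across, 70 mm tall, standing on the station's rear block; a bystander, origin under its middle.
- spray: Spray can, 65 mm across, 190 mm tall; a bystander, origin under its middle.
- tape: Roll of tape lying flat, 100 mm across, 45 mm tall; a bystander, origin under its middle.
- yellowbox: Yellow box, 70 x 50 x 100 mm tall; a bystander, origin under its middle.
- driver: Blue screwdriver, 170 mm long, lying; a bystander, origin under its middle.
- minipc: Black finned mini computer, 110 x 110 x 40 mm; a bystander, origin under its middle.

How it is judged:
By the outcome, as a careful person would: the job done as asked, in the order asked, and still so for the second after the job is handed in, while the arm keeps its last pose, push and grip.
It also fails if it takes over 48 s, if anything falls off the work surface, if the arm or the gripper's body presses on something with over 40 N, if the wrist force passes 120 N, or if a joint passes its speed limit or range.

ROBOT

A 6-joint arm with a two-finger parallel gripper is mounted at the origin on the work surface. World frame = base frame: x ahead of the robot, y to its left, z up, the work surface at z = 0. Lengths are in mm, angles in degrees, forces in N, time in s.
With the tool pointing down it reaches from about 325 to 900 mm from the base axis. Payload 3.5 kg.
Tool frame: the origin (TCP) lies at the very end of the fingers, on their centre line; the grasp point (between the pads) lies 19 mm behind it (grip_point_offset is the z of the grasp point in the tool frame, in mm); z points along the fingers, y is the direction in which the jaws open and shut (so a half turn about z gives the same grasp; the last joint's range is limited). The gripper opens to 85 mm and grips with 20 to 120 N. Pads are 22 mm wide; open, the fingers measure 114 mm over their backs; the gripper's body (76 mm by 85 mm) begins 54 mm behind the grasp point. The pads swing forward as they close: fully open they stand 13 mm farther back than shut.
Start: joints at [59.622, 15.837, -1.513, 72.651, 0, 84.076], TCP at [258.731, 568.929, 231.313] pointing down, gripper open.
Joint ranges: [-178.77, 178.77], [-48.84, 107.48], [-61.69, 71.31], [-111.58, 123.2], [-90, 87.43], [-180, 180]. Speed limits (degrees/s): [147.25, 147.25, 180, 180, 180, 180].

INTERFACE

Orientations are given as a 3x3 rotation matrix whose columns are the frame's x, y, z axes.
In Python, from workcell import * gives the robot as it stands. The module is installed in compiled form; this text tells all that it offers.
- The arm moves only by the tool step_arm, never from a script. Its argument "deltas" is a list of rows, each an object of numbers: "ax", "ay", "az": the turn, a rotation vector about the tool's x, y, z in degrees; "dx", "dy", "dz": the shift along the tool's x, y, z in m; "gripper": the opening, from 0 (shut) to 1 (fully open). A call has 1 to 10 rows; each row shifts and turns the commanded pose from where the row before left it, along the tool's axes as they then stand; what a row does not reach is not made up. A row lasts 1/8 s, in which the tool goes at most 62.5 mm and 10.7 degrees, less where a joint would pass 70% of its speed; a pose out of reach is approached as far as the arm can. A call with a gripper value outside its range is refused whole. The fingers move at their own pace and stop on an object; "newtons" is the grip in N (left out, the last holds). Time passes only in rows, so rows that do not move let the fingers close. It gives the time, the measured TCP pose, the force and the opening at its end, in the units of the state.
- get_state(): the state, without advancing time (a new reading comes with each control period).
- get_image(name): name is "scene" or "top" or "wrist"; returns (picture, depth): 420x560x3 uint8, red, green, blue; 420x560 float32, mm along the optical axis (not along the pixel's ray), 0 where there is no reading.
- camera_model(name): a dict with "intrinsics" (3x3 intrinsics, pixels), "k1" (the pictures are not rectified: a ray, as slopes to the right and down, at radius r is drawn at 1 + k1 r^2 times it, then the intrinsics apply), "xyz" and "orientation" of the camera in the world. Camera axes: x right, y up, looking along -z (the intrinsics and any distortion apply to the point x, -y, -z); pixel columns grow to the right and rows downward; lengths in mm; the calibration is good to about 2 mm. A picture is of the moment at which its call begins: read the wrist's pose just before it. camera_model takes no time and is no camera call; for the wrist camera it gives the pose at the moment of the call.
- close_job(): hands the job in, once; it reports no verdict.
The state is a dict: "t": time; "joints": joint angles; "joint_vel": joint speeds; "effort": joint torques, N m; "tcp_pos": TCP position; "eef_rot": TCP orientation; "wrist_force": force on the tool from outside, world axes, zero at the start; "ft_torque": the same for the moment, N m; "grip_width": finger opening in mm.
Only numpy, scipy, OpenCV 4.12 (cv2) and the standard library are available. Lean on these libraries where they do the work, as an engineer would, in place of code of your own. Each camera call takes 0.05 s, during which the arm holds its last target.

## Working session

There is one attempt and no reset: what is moved stays moved. The work goes in short steps, Python scripts to look and compute and a tool call to move; the robot and the scene stay as the last step left them, time stands still between calls to the robot, and variables do not carry over. Pictures are saved under pics/ and viewed, and the job is handed in when it is done.

Besides the shell and the picture viewer there is one more tool, called after "Emit:" in YAML: its name, and indented under it one key for each argument. step_arm: Moves the arm, as the interface text tells. Its arguments: {"type":"object","properties":{"deltas":{"type":"array","items":{"type":"object","properties":{"ax":{"type":"number"},"ay":{"type":"number"},"az":{"type":"number"},"dx":{"type":"number"},"dy":{"type":"number"},"dz":{"type":"number"},"gripper":{"type":"number"}}}},"newtons":{"type":"number"}},"required":["deltas"]}

```bash
mkdir -p pics; cat > h.py <<'E'
from workcell import *
import numpy as np, cv2
def save(n,img): cv2.imwrite('pics/'+n+'.png',img[:,:,::-1])
def ray(m,u,v):
    K=np.array(m['intrinsics']);k=m['k1']
    p=np.array([(u-K[0,2])/K[0,0],(v-K[1,2])/K[1,1]])
    q=p.copy()
    for _ in range(30): q=p/(1+k*(q@q))
    return np.array(m['orientation'])@np.array([q[0],-q[1],-1.0])
def onz(m,u,v,z):
    d=ray(m,u,v);o=np.array(m['xyz']);return o+d*(z-o[2])/d[2]
def pt(m,u,v,depth): return np.array(m['xyz'])+ray(m,u,v)*depth
def proj(m,P):
    c=np.array(m['orientation']).T@(np.array(P)-np.array(m['xyz']))
    q=np.array([c[0],-c[1]])/-c[2];q=q*(1+m['k1']*(q@q));K=np.array(m['intrinsics'])
    return q[0]*K[0,0]+K[0,2],q[1]*K[1,1]+K[1,2]
E
python3 - <<'E'
from h import *
s=get_state();print(s)
for n in ['top','scene']:
    m=camera_model(n);print(n,m);i,d=get_image(n);save(n+'0',i);np.save(n+'0d',d);np.save(n+'0i',i)
E
```

```text
{'t': 0.0, 'joints': array([ 5.96203221e+01,  1.58809580e+01, -1.60030894e+00,  7.26508093e+01,
       -7.97055631e-04,  8.40760689e+01]), 'joint_vel': array([ 0.05034487, -0.05252226,  0.01248206, -0.02045815, -0.03015222,
        0.11142114]), 'effort': array([ 8.76628328e-04, -4.45509338e+01,  2.95201528e+01,  1.64399925e-02,
        6.35764354e-05, -7.19317299e-07]), 'tcp_pos': array([258.34472857, 568.22693687, 230.11017541]), 'eef_rot': array([[-9.10281172e-01,  4.13988958e-01, -1.15378436e-03],
       [ 4.13990505e-01,  9.10279011e-01, -1.99568431e-03],
       [ 2.24074421e-04, -2.29428962e-03, -9.99997343e-01]]), 'wrist_force': array([ 0.15782706, -0.3289626 , -0.41466113]), 'ft_torque': array([0.03819214, 0.01074977, 0.01142009]), 'grip_width': 85.46247531679155}
top {'intrinsics': array([[473.30693789,   0.        , 278.94859744],
       [  0.        , 473.30693789, 212.78103862],
       [  0.        ,   0.        ,   1.        ]]), 'k1': -0.10041155048719265, 'xyz': array([ 195.56534126,  -36.38134106, 1725.20391225]), 'orientation': array([[-2.02295096e-02,  9.76263630e-01, -2.15638801e-01],
       [-9.99787970e-01, -2.05826630e-02,  6.08030589e-04],
       [-3.84482262e-03,  2.15605379e-01,  9.76473009e-01]])}
scene {'intrinsics': array([[413.69665958,   0.        , 277.08185899],
       [  0.        , 413.69665958, 201.93325774],
       [  0.        ,   0.        ,   1.        ]]), 'k1': 0.021692658576897974, 'xyz': array([1349.61797293,  422.01844284,  706.54106214]), 'orientation': array([[-0.506882  , -0.45937823,  0.72941228],
       [ 0.86193867, -0.28139275,  0.42175805],
       [ 0.01150486,  0.84249022,  0.53858878]])}
```

View pics/top0.png

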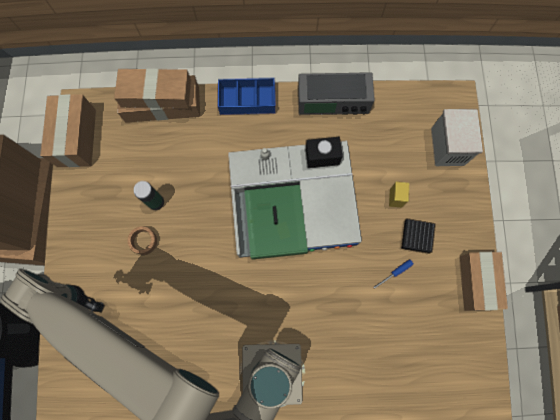

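View pics/scene0.png

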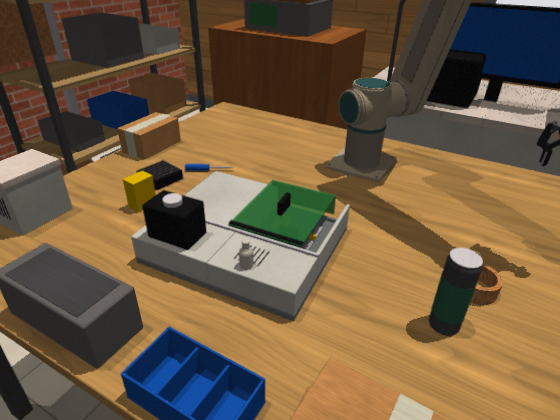

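The top view shows the station straight ahead, slightly turned, with the guard's black handle at about (275,215). The scene view shows it from behind. Next I'll measure it.

```bash
python3 - <<'E'
from h import *
i=np.load('top0i.npy');m=camera_model('top')
c=i[130:270,220:370];save('topz',cv2.resize(c,None,fx=5,fy=5,interpolation=cv2.INTER_CUBIC)[:600,:750])
hsv=cv2.cvtColor(i,cv2.COLOR_RGB2HSV)
g=cv2.inRange(hsv,(50,90,40),(80,255,255));g[:130]=0;g[270:]=0;g[:,:220]=0;g[:,370:]=0
g=cv2.morphologyEx(g,cv2.MORPH_CLOSE,np.ones((3,3)))
cs=max(cv2.findContours(g,0,2)[0],key=cv2.contourArea)
W=np.array([onz(m,p[0][0],p[0][1],94)[:2] for p in cs],np.float32)
print(cv2.contourArea(cs),cv2.minAreaRect(W),cv2.boxPoints(cv2.minAreaRect(W)))
r=cv2.boundingRect(cs);sub=i[r[1]+10:r[1]+r[3]-10,r[0]+10:r[0]+r[2]-15]
k=(sub.max(2)<45).astype(np.uint8)
n,l,st,ce=cv2.connectedComponentsWithStats(k)
for j in range(1,n):
  if st[j,4]>8:
    ys,xs=np.where(l==j);print(st[j],ce[j]+[r[0]+10,r[1]+10],onz(m,*(ce[j]+[r[0]+10,r[1]+10]),125))
    P=np.array([onz(m,x+r[0]+10,y+r[1]+10,130)[:2] for x,y in zip(xs,ys)],np.float32);print(cv2.minAreaRect(P))
E
```

```text
2744.5 ((529.1464233398438, -30.56549072265625), (262.49212646484375, 200.30087280273438), 11.049901008605957) [[ 381.13837   42.57309]
 [ 419.52875 -154.01431]
 [ 677.1545  -103.70407]
 [ 638.7641    92.88333]]
[18 12  4 17 45] [274.73333333 214.73333333] [542.33777887 -22.65883441 125.        ]
((540.518798828125, -22.899446487426758), (57.2135124206543, 8.924593925476074), 4.563908576965332)
```

View pics/topz.png

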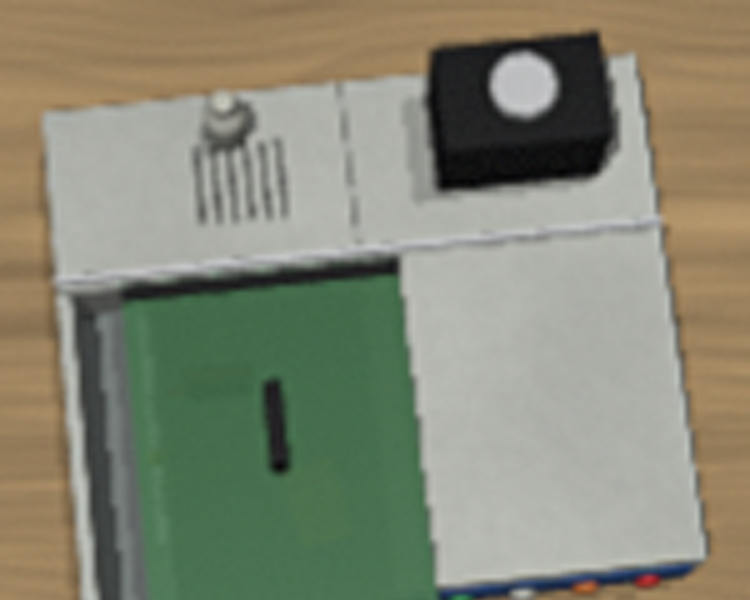

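```bash
python3 - <<'E'
from h import *
m=camera_model('top')
f=lambda x,y,z:onz(m,(x+.5)/5-.5+220,(y+.5)/5-.5+130,z)
RL=f(45,113,85);RR=f(633,55,85);FR=f(707,557,85)
a=lambda v:np.degrees(np.arctan2(v[1],v[0]))
print(RL,RR,FR,np.linalg.norm(RL-RR),np.linalg.norm(RR-FR),a(RL-RR)-90,a(RR-FR))
gl=f(122,292,94),f(400,262,94),f(437,585,94)
print(gl,a(gl[0]-gl[1])-90,a(gl[1]-gl[2]))
print(f(276,466,134),f(272,380,134), f(270,380,134))
E
```

```text
[788.95170443 142.44869392  85.        ] [ 825.05488421 -290.83483936   85.        ] [ 450.2269767  -323.46918979   85.        ] 434.78507310634205 376.24587848407776 4.763145110389772 4.975903101453302
(array([649.12567257,  85.67326951,  94.        ]), array([ 667.13687406, -113.64873865,   94.        ]), array([ 433.34675582, -132.46891784,   94.        ])) 5.1633571850101845 4.60240401930756
[512.10104345 -22.44591385 134.        ] [572.71903493 -20.79375527 134.        ] [572.74829707 -19.41207036 134.        ]
```

Emit:
step_arm:
  deltas:
    - {"az":-10}
    - {"az":-10}
    - {"az":-9.4}
    - {"dx":-0.0192,"dy":-0.051}
    - {"dx":-0.0192,"dy":-0.051}
    - {"dx":-0.0192,"dy":-0.051}
    - {"dx":-0.0192,"dy":-0.051}
    - {"dx":-0.0192,"dy":-0.051}
    - {"dx":-0.0192,"dy":-0.051}
    - {"dx":-0.0192,"dy":-0.051}

```text
invalid input
```

Emit:
step_arm:
  deltas:
    - {"dx":-0.0192,"dy":-0.051}
    - {"dx":-0.0192,"dy":-0.051}
    - {"dx":-0.0192,"dy":-0.051}
    - {"dx":-0.0192,"dy":-0.051}
    - {"dx":-0.0192,"dy":-0.051}
    - {}

```text
invalid input
```

```bash
python3 - <<'E'
from h import *
s=get_state();print(s['t'],s['tcp_pos'],s['eef_rot'],s['joints'])
i,d=get_image('wrist');save('w1',i);np.save('w1d',d);m=camera_model('wrist');print(m)
print(proj(m,[540,-22,134]))
E
```

```text
0.1 [258.36725586 568.3215006  230.27440152] [[-9.10306008e-01  4.13934778e-01 -9.85533490e-04]
 [ 4.13935915e-01  9.10304350e-01 -1.74610370e-03]
 [ 1.74362376e-04 -1.99743639e-03 -9.99997990e-01]] [ 5.96234473e+01  1.58741059e+01 -1.58936369e+00  7.26513951e+01
 -1.87534279e-03  8.40757635e+01]
{'intrinsics': array([[311.88862027,   0.        , 278.61567486],
       [  0.        , 311.88862027, 215.30627455],
       [  0.        ,   0.        ,   1.        ]]), 'k1': -0.06309582864333801, 'xyz': array([192.11666252, 598.72317521, 371.71569575]), 'orientation': array([[ 0.41374264, -0.87305011, -0.25807079],
       [ 0.91039266,  0.39630563,  0.11885727],
       [-0.00149344, -0.28412207,  0.95878695]])}
(np.float64(-0.11214175592738229), np.float64(534.6780863062573))
```

View pics/w1.png

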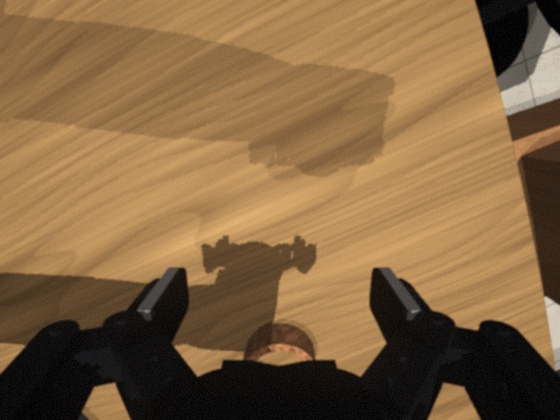

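The calls were refused and the arm hasn't moved; the wrist view shows only the table. I'll retry with all fields given.

Emit:
step_arm:
  deltas:
    - {"dx":0,"dy":0,"dz":0,"ax":0,"ay":0,"az":-10,"gripper":1}
    - {"dx":0,"dy":0,"dz":0,"ax":0,"ay":0,"az":-10,"gripper":1}
    - {"dx":0,"dy":0,"dz":0,"ax":0,"ay":0,"az":-9.4,"gripper":1}

```text
t: 0.52
tcp_pos: [258.6, 568.7, 230.8]
eef_rot: [[-0.996, -0.092, -0.001], [-0.092, 0.996, -0.001], [0.001, -0.001, -1.0]]
wrist_force: [0.4, 0.5, 0.1]
grip_width: 85.1
```

Emit:
step_arm:
  deltas:
    - {"dx":-0.0192,"dy":-0.051,"dz":0,"ax":0,"ay":0,"az":0,"gripper":1}
    - {"dx":-0.0192,"dy":-0.051,"dz":0,"ax":0,"ay":0,"az":0,"gripper":1}
    - {"dx":-0.0192,"dy":-0.051,"dz":0,"ax":0,"ay":0,"az":0,"gripper":1}
    - {"dx":-0.0192,"dy":-0.051,"dz":0,"ax":0,"ay":0,"az":0,"gripper":1}
    - {"dx":-0.0192,"dy":-0.051,"dz":0,"ax":0,"ay":0,"az":0,"gripper":1}
    - {"dx":-0.0192,"dy":-0.051,"dz":0,"ax":0,"ay":0,"az":0,"gripper":1}
    - {"dx":-0.0192,"dy":-0.051,"dz":0,"ax":0,"ay":0,"az":0,"gripper":1}
    - {"dx":-0.0192,"dy":-0.051,"dz":0,"ax":0,"ay":0,"az":0,"gripper":1}
    - {"dx":-0.0192,"dy":-0.051,"dz":0,"ax":0,"ay":0,"az":0,"gripper":1}
    - {"dx":-0.0192,"dy":-0.051,"dz":0,"ax":0,"ay":0,"az":0,"gripper":1}

```text
t: 1.78
tcp_pos: [494.3, 75.7, 231.2]
eef_rot: [[-0.996, -0.086, -0.0], [-0.086, 0.996, 0.0], [0.0, 0.0, -1.0]]
wrist_force: [0.9, 0.4, 0.3]
grip_width: 85.6
```

Emit:
step_arm:
  deltas:
    - {"dx":-0.0192,"dy":-0.051,"dz":0,"ax":0,"ay":0,"az":0,"gripper":1}
    - {"dx":-0.0192,"dy":-0.051,"dz":0,"ax":0,"ay":0,"az":0,"gripper":1}
    - {"dx":0,"dy":0,"dz":0,"ax":0,"ay":0,"az":0,"gripper":1}
    - {"dx":0,"dy":0,"dz":0,"ax":0,"ay":0,"az":0,"gripper":1}

```text
t: 2.28
tcp_pos: [540.4, -20.7, 230.8]
eef_rot: [[-0.996, -0.086, -0.001], [-0.086, 0.996, 0.001], [0.001, 0.001, -1.0]]
wrist_force: [-0.4, 0.4, 0.0]
grip_width: 85.4
```

```bash
python3 - <<'E'
from h import *
s=get_state();print(s['t'],s['tcp_pos'],s['eef_rot'],s['joints'])
m=camera_model('wrist');i,d=get_image('wrist');save('w1b',i);np.save('w1d',d);np.save('w1i',i)
print(proj(m,[540,-22,134]))
E
```

```text
2.275 [540.43197784 -20.74899592 230.81770658] [[-9.96321727e-01 -8.56789220e-02 -1.46267671e-03]
 [-8.56800264e-02  9.96322452e-01  7.09749757e-04]
 [ 1.39648705e-03  8.32461282e-04 -9.99998678e-01]] [-9.06277716e+00  7.39078052e+00 -1.20019058e+01  7.06964783e+01
  2.69573043e-02 -1.39778998e+01]
(np.float64(276.6567173739626), np.float64(217.56293465866705))
```

View pics/w1b.png

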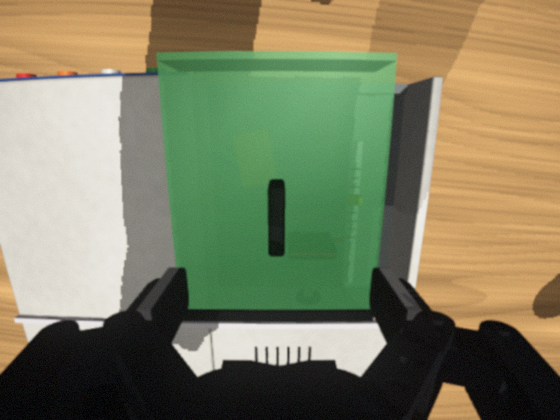

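The wrist view shows the guard handle at (277,217), where I predicted it, with the jaws either side. Going down to grip it.

Emit:
step_arm:
  deltas:
    - {"dx":0,"dy":0,"dz":0.035,"ax":0,"ay":0,"az":0,"gripper":1}
    - {"dx":0,"dy":0,"dz":0.035,"ax":0,"ay":0,"az":0,"gripper":1}
    - {"dx":0,"dy":0,"dz":0.035,"ax":0,"ay":0,"az":0,"gripper":1}
    - {"dx":0,"dy":0,"dz":0.021,"ax":0,"ay":0,"az":0,"gripper":1}
    - {"dx":0,"dy":0,"dz":0,"ax":0,"ay":0,"az":0,"gripper":0}
    - {"dx":0,"dy":0,"dz":0,"ax":0,"ay":0,"az":0,"gripper":0}
    - {"dx":0,"dy":0,"dz":0,"ax":0,"ay":0,"az":0,"gripper":0}
    - {"dx":0,"dy":0,"dz":0,"ax":0,"ay":0,"az":0,"gripper":0}
    - {"dx":0,"dy":0,"dz":0,"ax":0,"ay":0,"az":0,"gripper":0}
    - {"dx":0,"dy":0,"dz":0,"ax":0,"ay":0,"az":0,"gripper":0}
  newtons: 40

```text
t: 3.58
tcp_pos: [542.0, -21.2, 106.7]
eef_rot: [[-0.996, -0.086, 0.002], [-0.086, 0.996, -0.0], [-0.002, -0.001, -1.0]]
wrist_force: [-1.0, 0.4, 5.9]
grip_width: 13.2
```

Emit:
step_arm:
  deltas:
    - {"dx":0,"dy":-0.01,"dz":0,"ax":0,"ay":0,"az":0,"gripper":0}
    - {"dx":0,"dy":-0.02,"dz":0,"ax":0,"ay":0,"az":0,"gripper":0}
    - {"dx":0,"dy":-0.02,"dz":0,"ax":0,"ay":0,"az":0,"gripper":0}
    - {"dx":0,"dy":-0.02,"dz":0,"ax":0,"ay":0,"az":0,"gripper":0}
    - {"dx":0,"dy":-0.02,"dz":0,"ax":0,"ay":0,"az":0,"gripper":0}
    - {"dx":0,"dy":-0.02,"dz":0,"ax":0,"ay":0,"az":0,"gripper":0}
    - {"dx":0,"dy":-0.01,"dz":0,"ax":0,"ay":0,"az":0,"gripper":0}
    - {"dx":0,"dy":-0.01,"dz":0,"ax":0,"ay":0,"az":0,"gripper":0}
    - {"dx":0,"dy":-0.01,"dz":0,"ax":0,"ay":0,"az":0,"gripper":0}

```text
t: 4.7
tcp_pos: [553.7, -160.5, 106.7]
eef_rot: [[-0.996, -0.086, 0.002], [-0.086, 0.996, 0.001], [-0.002, 0.001, -1.0]]
wrist_force: [-1.6, 1.7, 6.8]
grip_width: 13.6
```

Emit:
step_arm:
  deltas:
    - {"dx":0,"dy":-0.005,"dz":0,"ax":0,"ay":0,"az":0,"gripper":0}
    - {"dx":0,"dy":-0.005,"dz":0,"ax":0,"ay":0,"az":0,"gripper":0}

```text
t: 4.95
tcp_pos: [554.5, -170.4, 106.7]
eef_rot: [[-0.996, -0.086, 0.002], [-0.086, 0.996, 0.001], [-0.002, 0.001, -1.0]]
wrist_force: [-1.3, 2.0, 7.7]
grip_width: 13.7
```

Emit:
step_arm:
  deltas:
    - {"dx":0,"dy":-0.004,"dz":0,"ax":0,"ay":0,"az":0,"gripper":0}
    - {"dx":0,"dy":-0.004,"dz":0,"ax":0,"ay":0,"az":0,"gripper":0}

```text
t: 5.2
tcp_pos: [555.0, -175.3, 106.7]
eef_rot: [[-0.996, -0.087, 0.002], [-0.087, 0.996, 0.008], [-0.002, 0.008, -1.0]]
wrist_force: [-1.7, 16.2, 11.7]
grip_width: 13.5
```

Emit:
step_arm:
  deltas:
    - {"dx":0,"dy":-0.003,"dz":0,"ax":0,"ay":0,"az":0,"gripper":0}
    - {"dx":0,"dy":0,"dz":0,"ax":0,"ay":0,"az":0,"gripper":0}

```text
t: 5.45
tcp_pos: [554.9, -175.2, 106.6]
eef_rot: [[-0.996, -0.089, 0.001], [-0.089, 0.996, 0.013], [-0.003, 0.013, -1.0]]
wrist_force: [-0.9, 18.1, 12.1]
grip_width: 13.1
```

The guard is at its stop: the TCP has stalled and the force rose to about 18 N. I'll ease off, release and lift clear.

Emit:
step_arm:
  deltas:
    - {"dx":0,"dy":0.004,"dz":0,"ax":0,"ay":0,"az":0,"gripper":0}
    - {"dx":0,"dy":0,"dz":0,"ax":0,"ay":0,"az":0,"gripper":1}
    - {"dx":0,"dy":0,"dz":0,"ax":0,"ay":0,"az":0,"gripper":1}
    - {"dx":0,"dy":0,"dz":0,"ax":0,"ay":0,"az":0,"gripper":1}
    - {"dx":0,"dy":0,"dz":0,"ax":0,"ay":0,"az":0,"gripper":1}
    - {"dx":0,"dy":0,"dz":-0.03,"ax":0,"ay":0,"az":0,"gripper":1}
    - {"dx":0,"dy":0,"dz":-0.05,"ax":0,"ay":0,"az":0,"gripper":1}
    - {"dx":0,"dy":0,"dz":-0.05,"ax":0,"ay":0,"az":0,"gripper":1}
    - {"dx":0,"dy":0.05,"dz":-0.02,"ax":0,"ay":0,"az":0,"gripper":1}
    - {"dx":0,"dy":0.05,"dz":0,"ax":0,"ay":0,"az":0,"gripper":1}

```text
t: 6.7
tcp_pos: [547.7, -77.7, 258.2]
eef_rot: [[-0.996, -0.084, 0.006], [-0.084, 0.996, -0.001], [-0.005, -0.002, -1.0]]
wrist_force: [0.3, 1.1, -0.3]
grip_width: 85.3
```

Emit:
step_arm:
  deltas:
    - {"dx":0,"dy":0.05,"dz":0,"ax":0,"ay":0,"az":0,"gripper":1}
    - {"dx":0,"dy":0.03,"dz":0,"ax":0,"ay":0,"az":0,"gripper":1}
    - {"dx":0,"dy":0,"dz":0,"ax":0,"ay":0,"az":0,"gripper":1}
    - {"dx":0,"dy":0,"dz":0,"ax":0,"ay":0,"az":0,"gripper":1}

```text
t: 7.2
tcp_pos: [539.2, 1.4, 255.3]
eef_rot: [[-0.996, -0.086, 0.0], [-0.086, 0.996, -0.001], [-0.0, -0.001, -1.0]]
wrist_force: [0.0, -0.6, 0.3]
grip_width: 85.1
```

```bash
python3 - <<'E'
from h import *
s=get_state();print(s['t'],s['tcp_pos'],s['eef_rot'],s['joints'])
m=camera_model('wrist');i,d=get_image('wrist');save('w2',i);np.save('w2d',d);np.save('w2i',i)
import pickle;pickle.dump(m,open('w2m','wb'))
E
```

```text
7.2 [539.24517315   1.42441628 255.27487796] [[-9.96293521e-01 -8.60185702e-02  1.59655198e-04]
 [-8.60186468e-02  9.96293370e-01 -5.59013341e-04]
 [-1.10977887e-04 -5.70674694e-04 -9.99999831e-01]] [-6.70159804e+00  6.43547064e+00 -1.01131381e+01  7.34385684e+01
 -3.07427574e-02 -1.16362033e+01]
```

View pics/w2.png

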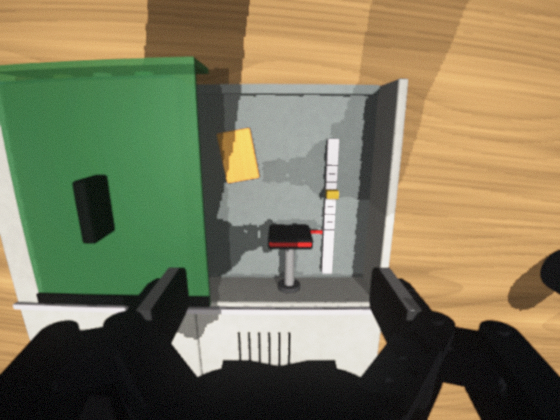

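The wrist view shows the bay open. The rod handle is at about (290,237) with its red line at row 244, the pointer is at (316,232), the yellow mark at (332,195) and the brass blank at (238,155).

```bash
python3 - <<'E'
from h import *
import pickle
m=pickle.load(open('w2m','rb'));i=np.load('w2i.npy');d=np.load('w2d.npy')
print(m['xyz'])
c=i[170:300,225:385];save('w2z',cv2.resize(c,None,fx=5,fy=5,interpolation=cv2.INTER_CUBIC)[:600,:800])
th=np.radians(4.93);R=np.array([[np.cos(th),-np.sin(th)],[np.sin(th),np.cos(th)]])
st=lambda P:R.T@(P[:2]-[589,-92])
hsv=cv2.cvtColor(i,cv2.COLOR_RGB2HSV)
def comps(k,nm,z,lo=(215,170),hi=(390,300)):
    w=np.zeros_like(k);w[lo[1]:hi[1],lo[0]:hi[0]]=k[lo[1]:hi[1],lo[0]:hi[0]]
    n,l,s,ce=cv2.connectedComponentsWithStats(w)
    for j in range(1,n):
        if s[j,4]>5:
            P=onz(m,*ce[j],z);D=np.median(d[l==j])
            print(nm,s[j],ce[j].round(1),P.round(1),'st',st(P).round(1),'depthpt',pt(m,*ce[j],D).round(1))
red=cv2.inRange(hsv,(0,130,80),(8,255,255))|cv2.inRange(hsv,(172,130,80),(180,255,255))
comps(red,'red80',80);comps(red,'red38',38)
comps(cv2.inRange(hsv,(15,150,120),(35,255,255)),'yel',44,lo=(310,180))
E
```

```text
[466.56133057  -4.46370816 396.56042779]
red80 [310 230  13   4  44] [316.  231.3] [574.5  45.1  80. ] st [ -2.6 137.8] depthpt [588.6  51.6  38.6]
red80 [269 242  43   6 213] [291.4 244.3] [591.8  20.2  80. ] st [ 12.4 111.5] depthpt [592.   20.2  79.4]
red38 [310 230  13   4  44] [316.  231.3] [588.8  51.7  38. ] st [ 12.2 143.2] depthpt [588.6  51.6  38.6]
red38 [269 242  43   6 213] [291.4 244.3] [608.4  23.4  38. ] st [ 29.2 113.4] depthpt [592.   20.2  79.4]
yel [326 190  12   9  91] [331.8 193.7] [539.4  63.4  44. ] st [-36.  159.1] depthpt [539.7  63.7  42.5]
```

View pics/w2z.png

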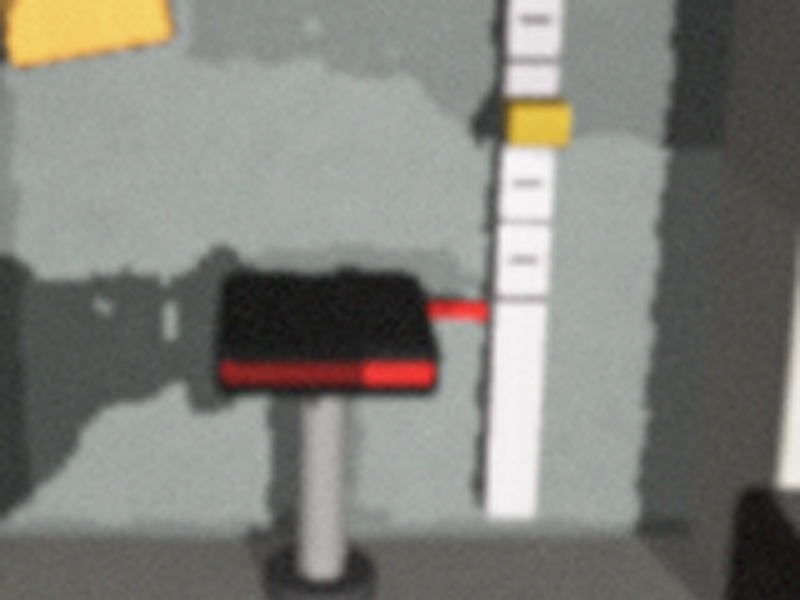

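Emit:
step_arm:
  deltas:
    - {"dx":0,"dy":0,"dz":0,"ax":0,"ay":0,"az":10,"gripper":0.7}
    - {"dx":0,"dy":0,"dz":0,"ax":0,"ay":0,"az":10,"gripper":0.7}
    - {"dx":0,"dy":0,"dz":0,"ax":0,"ay":0,"az":10,"gripper":0.7}
    - {"dx":0,"dy":0,"dz":0,"ax":0,"ay":0,"az":10,"gripper":0.7}
    - {"dx":0,"dy":0,"dz":0,"ax":0,"ay":0,"az":10,"gripper":0.7}
    - {"dx":0,"dy":0,"dz":0,"ax":0,"ay":0,"az":10,"gripper":0.7}
    - {"dx":0,"dy":0,"dz":0,"ax":0,"ay":0,"az":10,"gripper":0.7}
    - {"dx":0,"dy":0,"dz":0,"ax":0,"ay":0,"az":10,"gripper":0.7}
    - {"dx":0,"dy":0,"dz":0,"ax":0,"ay":0,"az":10,"gripper":0.7}

```text
t: 8.38
tcp_pos: [539.3, 0.5, 255.2]
eef_rot: [[-0.078, 0.997, -0.0], [0.997, 0.078, -0.0], [-0.0, -0.0, -1.0]]
wrist_force: [0.4, 0.4, -0.1]
grip_width: 59.8
```

Emit:
step_arm:
  deltas:
    - {"dx":0.007,"dy":0.027,"dz":0.02,"ax":0,"ay":0,"az":0,"gripper":0.7}
    - {"dx":0.007,"dy":0.027,"dz":0.03,"ax":0,"ay":0,"az":0,"gripper":0.7}
    - {"dx":0,"dy":0,"dz":0.03,"ax":0,"ay":0,"az":0,"gripper":0.7}
    - {"dx":0,"dy":0,"dz":0,"ax":0,"ay":0,"az":0,"gripper":0.7}
    - {"dx":0,"dy":0,"dz":0,"ax":0,"ay":0,"az":0,"gripper":0.7}

```text
t: 9.0
tcp_pos: [592.1, 19.7, 176.2]
eef_rot: [[-0.085, 0.996, 0.001], [0.996, 0.085, -0.0], [-0.0, 0.001, -1.0]]
wrist_force: [0.8, 0.5, 0.4]
grip_width: 60.0
```

```bash
cat > v.py <<'E'
from h import *
import sys,pickle
n=sys.argv[1]
s=get_state();print(s['t'],s['tcp_pos'],s['joints'].round(1),s['wrist_force'].round(1))
m=camera_model('wrist');i,d=get_image('wrist');save(n,i)
np.save(n+'i',i);np.save(n+'d',d);pickle.dump(m,open(n+'m','wb'))
hsv=cv2.cvtColor(i,cv2.COLOR_RGB2HSV)
th=np.radians(4.93);R=np.array([[np.cos(th),-np.sin(th)],[np.sin(th),np.cos(th)]])
st=lambda P:R.T@(P[:2]-[589,-92])
red=cv2.inRange(hsv,(0,130,80),(8,255,255))|cv2.inRange(hsv,(172,130,80),(180,255,255))
yel=cv2.inRange(hsv,(18,150,110),(35,255,255))
for nm,k,z in (('red80',red,80),('red38',red,38),('yel44',yel,44)):
    c,l,q,ce=cv2.connectedComponentsWithStats(k)
    for j in range(1,c):
        if q[j,4]>25:
            P=onz(m,*ce[j],z);D=np.median(d[l==j])
            print(nm,q[j],ce[j].round(1),P.round(1),'st',st(P).round(1),'dp',pt(m,*ce[j],D).round(1))
print('cam',m['xyz'])
E
python3 v.py w3
```

```text
9.0 [592.14639153  19.67062815 176.22385982] [ -4.3  14.5 -10.1  65.3  -0.   80.8] [0.8 0.5 0.4]
red80 [277 162   5  18  88] [279.  170.7] [588.8  57.2  80. ] st [ 12.6 148.6] dp [589.4  51.1  38.5]
red80 [276 190   7  56 385] [279.  217.3] [592.   20.2  80. ] st [ 12.6 111.5] dp [592.   19.9  79.3]
red38 [277 162   5  18  88] [279.  170.7] [589.4  51.   38. ] st [ 12.7 142.5] dp [589.4  51.1  38.5]
red38 [276 190   7  56 385] [279.  217.3] [593.2   7.5  38. ] st [12.7 98.8] dp [592.   19.9  79.3]
yel44 [221 143  11  17 163] [226.1 151. ] [542.2  65.1  44. ] st [-33.1 160.5] dp [542.   64.9  42.4]
yel44 [169 238  48  19 245] [194.9 246.3] [516.1 -26.1  44. ] st [-67.  72.] dp [511.6 -33.7  26.3]
yel44 [165 252  11  11  29] [170.4 256.6] [492.5 -38.8  44. ] st [-91.6  61.3] dp [486.6 -47.1  26.6]
yel44 [187 253  12  10  28] [193.4 257. ] [514.7 -37.2  44. ] st [-69.3  61. ] dp [510.3 -45.4  26.7]
yel44 [176 262  17  14  54] [184.  268.3] [505.6 -50.1  44. ] st [-79.5  49. ] dp [500.5 -59.2  26.4]
cam [585.13580388  91.83489663 317.50589938]
```

View pics/w3.png

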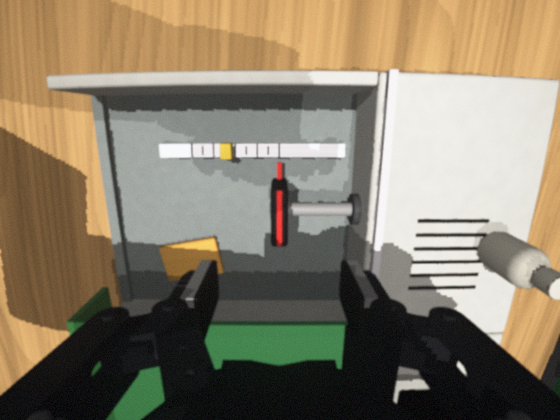

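The view shows the plate's red line at (279,217), the pointer at (279,171) and the yellow mark at (226,151), with the jaws either side of the plate. Descending and gripping; the fingertips stay above the rod at z about 61.

Emit:
step_arm:
  deltas:
    - {"dx":0,"dy":0,"dz":0.03,"ax":0,"ay":0,"az":0,"gripper":0.7}
    - {"dx":0,"dy":0,"dz":0.03,"ax":0,"ay":0,"az":0,"gripper":0.7}
    - {"dx":0,"dy":0,"dz":0.03,"ax":0,"ay":0,"az":0,"gripper":0.7}
    - {"dx":0,"dy":0,"dz":0.025,"ax":0,"ay":0,"az":0,"gripper":0.7}
    - {"dx":0,"dy":0,"dz":0,"ax":0,"ay":0,"az":0,"gripper":0}
    - {"dx":0,"dy":0,"dz":0,"ax":0,"ay":0,"az":0,"gripper":0}
    - {"dx":0,"dy":0,"dz":0,"ax":0,"ay":0,"az":0,"gripper":0}
    - {"dx":0,"dy":0,"dz":0,"ax":0,"ay":0,"az":0,"gripper":0}
    - {"dx":0,"dy":0,"dz":0,"ax":0,"ay":0,"az":0,"gripper":0}
  newtons: 70

```text
t: 10.18
tcp_pos: [592.5, 20.3, 62.8]
eef_rot: [[-0.086, 0.996, 0.002], [0.996, 0.086, -0.001], [-0.001, 0.002, -1.0]]
wrist_force: [-2.8, 0.1, 5.0]
grip_width: 12.8
```

Emit:
step_arm:
  deltas:
    - {"dx":0,"dy":-0.005,"dz":0,"ax":0,"ay":0,"az":0,"gripper":0}
    - {"dx":0,"dy":-0.008,"dz":0,"ax":0,"ay":0,"az":0,"gripper":0}
    - {"dx":0,"dy":-0.008,"dz":0,"ax":0,"ay":0,"az":0,"gripper":0}
    - {"dx":0,"dy":-0.008,"dz":0,"ax":0,"ay":0,"az":0,"gripper":0}
    - {"dx":0,"dy":-0.008,"dz":0,"ax":0,"ay":0,"az":0,"gripper":0}
    - {"dx":0,"dy":-0.007,"dz":0,"ax":0,"ay":0,"az":0,"gripper":0}
    - {"dx":0,"dy":0,"dz":0,"ax":0,"ay":0,"az":0,"gripper":0}
    - {"dx":0,"dy":0,"dz":0,"ax":0,"ay":0,"az":0,"gripper":0}

```text
t: 11.18
tcp_pos: [553.3, 17.0, 62.8]
eef_rot: [[-0.086, 0.996, 0.011], [0.996, 0.086, 0.001], [-0.0, 0.011, -1.0]]
wrist_force: [6.7, 1.6, -3.2]
grip_width: 12.1
```

```bash
python3 v.py w4; python3 -c "
from h import *
i=np.load('w4i.npy');save('w4z',cv2.resize(i[90:240,170:370],None,fx=4,fy=4,interpolation=cv2.INTER_CUBIC))"
```

```text
11.175 [553.31843252  16.95335491  62.81116542] [ -5.   16.6 -22.6  50.1   0.1  80.1] [ 6.7  1.6 -3.2]
red80 [274 188   9  29 234] [278.4 202.3] [548.8  58.   80. ] st [-27.1 152.9] dp [550.2  47.6  38.4]
red80 [274 245  11  92 855] [278.9 288.1] [552.4  18.7  80. ] st [-26.9 113.4] dp [552.4  18.6  79.9]
red38 [274 188   9  29 234] [278.4 202.3] [550.2  47.6  38. ] st [-26.7 142.4] dp [550.2  47.6  38.4]
red38 [274 245  11  92 855] [278.9 288.1] [555.   -5.1  38. ] st [-26.4  89.5] dp [552.4  18.6  79.9]
yel44 [255 157  19  28 464] [264.  170.2] [541.2  65.4  44. ] st [-34.1 160.9] dp [541.1  65.1  42.6]
cam [544.72068256  88.96453627 204.09979592]
```

View pics/w4.png

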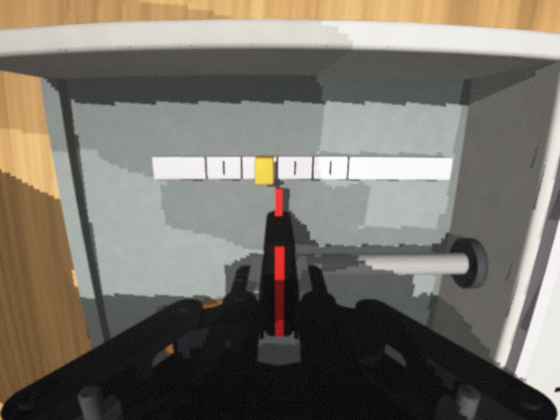

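View pics/w4z.png

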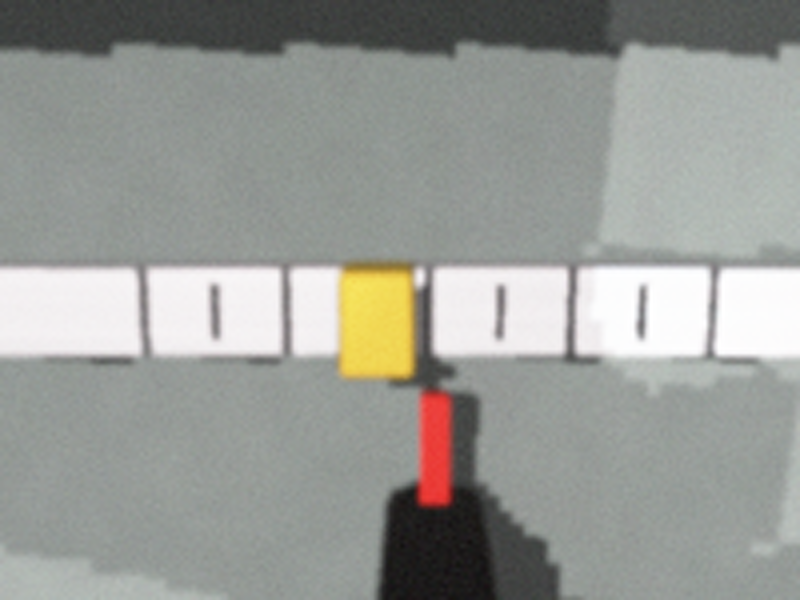

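The red pointer at (278,202) is still about 7.3 mm behind the yellow mark at (264,170). Pulling a bit further.

Emit:
step_arm:
  deltas:
    - {"dx":0,"dy":-0.004,"dz":0,"ax":0,"ay":0,"az":0,"gripper":0}
    - {"dx":0,"dy":-0.0036,"dz":0,"ax":0,"ay":0,"az":0,"gripper":0}
    - {"dx":0,"dy":0,"dz":0,"ax":0,"ay":0,"az":0,"gripper":0}
    - {"dx":0,"dy":0,"dz":0,"ax":0,"ay":0,"az":0,"gripper":0}
    - {"dx":0,"dy":0,"dz":0,"ax":0,"ay":0,"az":0,"gripper":0}

```text
t: 11.85
tcp_pos: [546.2, 16.4, 62.8]
eef_rot: [[-0.086, 0.996, 0.012], [0.996, 0.086, 0.001], [0.0, 0.012, -1.0]]
wrist_force: [8.7, 0.6, -3.2]
grip_width: 12.7
```

```bash
python3 v.py w5; python3 -c "
from h import *
i=np.load('w5i.npy');save('w5z',cv2.resize(i[90:240,170:370],None,fx=4,fy=4,interpolation=cv2.INTER_CUBIC))"
```

```text
11.85 [546.19208757  16.37481878  62.79839714] [ -5.1  15.9 -23.6  49.8   0.1  79.9] [ 8.7  0.6 -3.2]
red80 [274 188   9  29 233] [278.4 202.3] [541.7  57.4  80. ] st [-34.3 152.9] dp [543.1  47.1  38.6]
red80 [274 245  11  92 863] [278.9 288.2] [545.4  18.   80. ] st [-34.  113.4] dp [545.4  17.9  79.7]
red38 [274 188   9  29 233] [278.4 202.3] [543.1  47.   38. ] st [-33.8 142.4] dp [543.1  47.1  38.6]
red38 [274 245  11  92 863] [278.9 288.2] [548.   -5.8  38. ] st [-33.4  89.4] dp [545.4  17.9  79.7]
yel44 [269 157  18  28 462] [277.8 170.4] [541.2  65.3  44. ] st [-34.1 160.8] dp [541.2  65.1  42.6]
cam [537.52158356  88.34229128 204.11030936]
```

View pics/w5z.png

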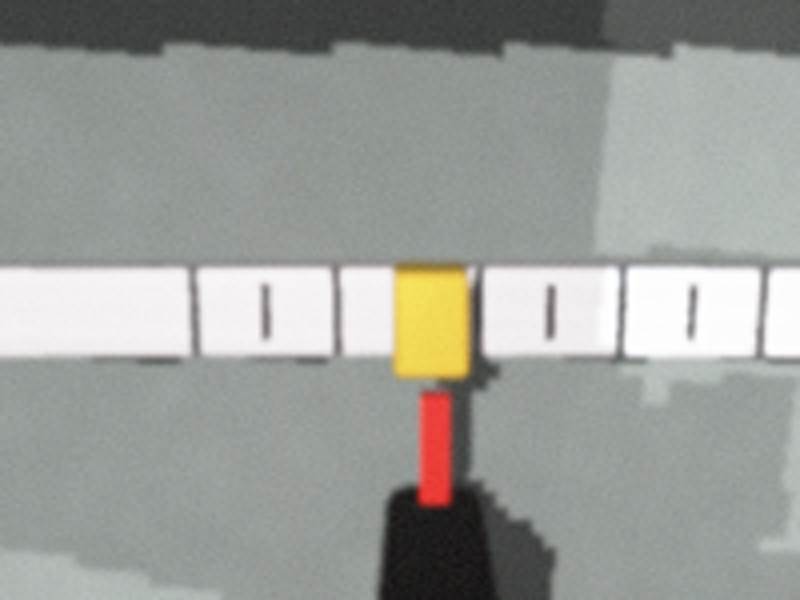

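The pointer (centre column ≈ 435 in the zoom) lines up with the middle of the yellow mark (≈ 433), within about 0.3 mm. I'll hold briefly to check for creep and check the guard from above.

Emit:
step_arm:
  deltas:
    - {"dx":0,"dy":0,"dz":0,"ax":0,"ay":0,"az":0,"gripper":0}
    - {"dx":0,"dy":0,"dz":0,"ax":0,"ay":0,"az":0,"gripper":0}
    - {"dx":0,"dy":0,"dz":0,"ax":0,"ay":0,"az":0,"gripper":0}
    - {"dx":0,"dy":0,"dz":0,"ax":0,"ay":0,"az":0,"gripper":0}
    - {"dx":0,"dy":0,"dz":0,"ax":0,"ay":0,"az":0,"gripper":0}
    - {"dx":0,"dy":0,"dz":0,"ax":0,"ay":0,"az":0,"gripper":0}
    - {"dx":0,"dy":0,"dz":0,"ax":0,"ay":0,"az":0,"gripper":0}
    - {"dx":0,"dy":0,"dz":0,"ax":0,"ay":0,"az":0,"gripper":0}

```text
t: 12.9
tcp_pos: [546.2, 16.4, 62.8]
eef_rot: [[-0.086, 0.996, 0.012], [0.996, 0.086, 0.001], [-0.0, 0.012, -1.0]]
wrist_force: [9.3, 2.2, -3.3]
grip_width: 12.3
```

```bash
python3 v.py w6|grep -v red80; python3 -c "
from h import *
i,d=get_image('scene');save('scene6',i)"
```

```text
12.9 [546.24766076  16.3759788   62.82335432] [ -5.1  15.9 -23.6  49.8   0.1  79.9] [ 9.3  2.2 -3.3]
red38 [274 188   9  29 233] [278.4 202.3] [543.1  47.   38. ] st [-33.7 142.4] dp [543.1  47.1  38.5]
red38 [274 245  11  92 862] [278.9 288.1] [548.   -5.7  38. ] st [-33.4  89.5] dp [545.4  18.   79.8]
yel44 [269 157  18  28 462] [277.8 170.3] [541.2  65.3  44. ] st [-34.1 160.8] dp [541.2  65.1  42.6]
cam [537.53650267  88.3437467  204.11004226]
```

View pics/scene6.png

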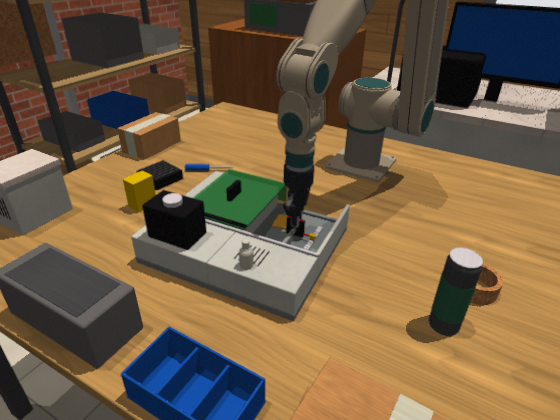

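Scene view: the guard is over the housing, the gripper holds the handle, and the other items look untouched. One last check: did the guard move when I released it?

```bash
python3 - <<'E'
from h import *
i,d=get_image('top');m=camera_model('top');save('top6',cv2.resize(i[130:270,220:370],None,fx=4,fy=4,interpolation=cv2.INTER_CUBIC))
th=np.radians(4.93);R=np.array([[np.cos(th),-np.sin(th)],[np.sin(th),np.cos(th)]])
st=lambda P:R.T@(np.array(P)[:2]-[589,-92])
import pickle
w=pickle.load(open('w2m','rb'));j=np.load('w2i.npy')
# handle blob in w2
k=((j.max(2)<50)*1).astype(np.uint8);k[:165]=0;k[255:]=0;k[:,:65]=0;k[:,125:]=0
n,l,s,c=cv2.connectedComponentsWithStats(k)
for q in range(1,n):
  if s[q,4]>100: print(s[q],c[q])
D=np.load('w2d.npy'); ys,xs=np.where(k>0)
P=np.array([pt(w,x,y,D[y,x]) for x,y in zip(xs,ys)]);T=P[P[:,2]>130];S=np.array([st(p) for p in T])
print('handle top st min/max/mid',S.min(0),S.max(0),np.median(S,0), 'stalled tcp st',st([554.9,-175.2]),'start',st([542,-21.2]))
E
```

```text
[  73  175   41   68 2048] [ 93.49609375 207.56494141]
handle top st min/max/mid [-114.4629536   -86.03152246] [-9.38180271 97.7346531 ] [-40.24718633 -77.56388369] stalled tcp st [-41.12393608 -79.96169008] start [-40.74166783  74.57718487]
```

View pics/top6.png

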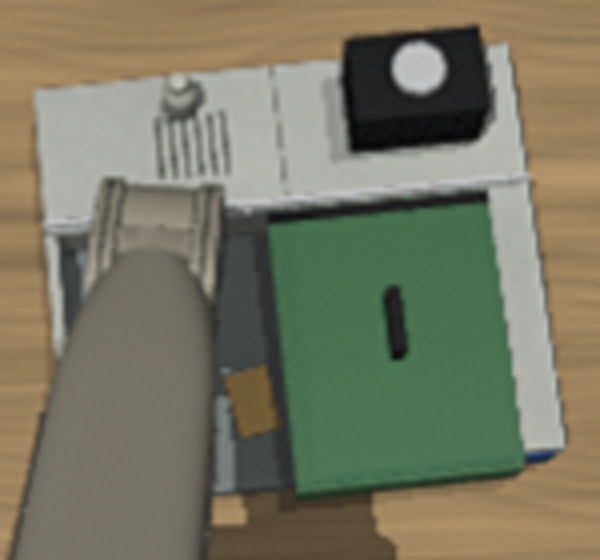

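```bash
python3 - <<'E'
from h import *
import pickle
th=np.radians(4.93);R=np.array([[np.cos(th),-np.sin(th)],[np.sin(th),np.cos(th)]])
w=pickle.load(open('w2m','rb'));j=np.load('w2i.npy');D=np.load('w2d.npy')
P=np.array([pt(w,x,y,D[y,x]) for y in range(170,250) for x in range(70,120) if j[y,x].max()<50])
T=P[(P[:,2]>131)&(P[:,2]<138)];S=(T[:,:2]-[589,-92])@R
print(len(S),np.percentile(S,[3,10,50,90,97],axis=0).round(1))
E
```

```text
767 [[-65.  -84. ]
 [-61.2 -83.1]
 [-39.2 -78.2]
 [-16.2 -73.8]
 [-12.1 -72.9]]
```

```bash
python3 - <<'E'
from h import *
m=camera_model('top');th=np.radians(4.93);R=np.array([[np.cos(th),-np.sin(th)],[np.sin(th),np.cos(th)]])
def H(i,box):
    x0,x1,y0,y1=box;w=np.clip(70-i[y0:y1,x0:x1].max(2).astype(float),0,35)
    ys,xs=np.mgrid[y0:y1,x0:x1];c=(w*xs).sum()/w.sum(),(w*ys).sum()/w.sum()
    return c,(onz(m,*c,128)[:2]-[589,-92])@R
a=np.load('top0i.npy')
print(H(a,(268,282,202,228)))
for _ in range(3):
    b,_d=get_image('top');print(H(b,(312,325,198,224)))
E
```

```text
((np.float64(274.77856752323675), np.float64(214.9136139967195)), array([-41.83051179,  73.03601193]))
((np.float64(318.37580714593196), np.float64(210.4330606973741)), array([-42.18710654, -78.63592098]))
((np.float64(318.3805424020663), np.float64(210.43263021954368)), array([-42.18734376, -78.65242265]))
((np.float64(318.370418283743), np.float64(210.4338076757223)), array([-42.18774185, -78.61702849]))
```

```bash
python3 -c "
from h import *
s=get_state();print(s['t'],s['tcp_pos'],s['grip_width']);print(close_job())"
```

```text
13.2 [546.21042617  16.36663383  62.79081713] 12.263362298641193
the job is handed in; nothing more can be done
None
```

I slid the guard open to its stop, then gripped the rod handle at 70 N and pulled it out. The job was handed in at 13.2 s with the gripper still holding the handle.

- **Pointer:** in the last wrist view it was about 0.4 mm from the middle of the yellow mark (station x −33.7 against −34.1 mm). The pose did not creep over a 1 s hold, with about 9 N of spring force on the wrist.
- **Guard:** the arm stalled at the stop with about 18 N. The cameras afterwards put the guard handle at station y ≈ −78.5 mm, against −80.0 mm for the stalled tool. I put that 1.5 mm down to finger flex and calibration (good to about 2 mm), so I left it.
- **Other objects:** the yellow mark read the same before and after the pull. The rest looked undisturbed in the final scene and top views, though I did not measure them.
- **Refused moves:** the first two move calls were refused because their rows left out fields. The arm did not move.

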